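Push the spent cartridge out of a bench filter housing

TASK

Unscrew the cap of the filter housing, and once it is free set it down on the tray. Then take the push-up tool by its post, poke the cartridge up from underneath through the hole in the housing's floor until it clicks and stays up about half out of the rim, and stand the tool back on the counter away from the housing. Last, lift the cartridge out and stand it upright on the tray, without dropping it and without moving the other things on the counter.

Things in the scene. Friction and masses are not known exactly. Their poses are not given: they have to be found in the camera images.
- housing: Grey filter housing on a steel bracket, fixed. Origin on the counter under its axis, z up, x roughly away from the robot. Bracket: plate 100 (x) by 112 mm, 80 to 92 mm above the counter, on two side legs with inner faces at y -42 and +42 mm, so the space below (80 mm high) is open to -x and +x. On it the round  88 mm diameter up to height 130 mm, then the threaded neck.
- housing_hole (a point): Centre of the lower mouth of the round 30 mm access hole through the housing's plate, on the housing's axis, 80 mm above the counter. Above the hole the bore begins at height 92 mm.
- housing_rim (a point): Centre of the housing's rim, on its axis, 160 mm above the counter. The neck is 62 mm in diameter, 71 mm over its threads; the bore in it is 48 mm wide and runs from height 92 mm to the rim. Three sprung rubber pads in the bore, centred 48 mm above its floor, hug the cartridge and click into its groove when it has been pushed up 34 to 40 mm, which holds it there.
- cap_grip (a point): Grey screw cap, 88 mm diameter: 24 mm skirt, 6 mm disc, grip bar 80 x 18 x 34 mm high on top; 150 g. Point: in the bar, 22 mm above the disc, 52 mm above the skirt's lower edge; x along the bar. On the housing it is at height 188 mm. Right-hand thread: turn counter-clockwise seen from above; rises 20 mm per turn, free after 2.1 to 2.4 rad, more is harmless. Stays put when let go midway.
- cartridge_mid (a point): White ceramic cartridge, 46 mm diameter, 64 mm long, about 100 g; a grey band near its top, a shallow groove near its foot. Point: its centre; z its axis. It starts upright at the bottom of the bore, top 4 mm below the rim, hidden by the cap. Pushing it up takes 3 to 7 N; at 34 to 40 mm up it clicks and stays, 30 to 36 mm proud of the rim, and can be gripped from above and drawn straight up.
- tool_grip (a point): U-shaped steel push-up tool, about 280 g, standing on the counter: foot 122 x 30 x 10 mm along x; near its -x end a square post 22 x 22 mm, 150 mm high, to hold; near its +x end an upturned pin. Point: on the post's axis, 125 mm above the foot's underside; x from post to pin, z up. The foot slides under the housing's plate, post on the robot's side, x along the housing's x.
- tool_tip (a point): Centre of the top of the push-up tool's pin (16 mm diameter, rising 58 mm from the foot, 68 mm above the foot's underside). It lies 90 mm along x from the post's axis and 57 mm lower than point tool_grip. It can push the cartridge up by 45 mm before the foot meets the plate.
- tray: Shallow steel tray, fixed, 250 mm (x) by 150 mm (y), walls 4 mm thick and 16 mm high, floor 4 mm thick. Origin: centre of its underside, on the counter; x along its long side. Empty at the start; it has room for the cap and the cartridge side by side along x (for instance 60 mm either side of the middle).
- tape_roll: Bystander: roll of tape lying flat, 100 mm diameter, 25 mm high; origin under its centre. Leave it alone.
- dish: Bystander: shallow white ceramic dish, 80 mm diameter, 30 mm high; origin under its centre. Leave it alone.
- timer: Bystander: flat black bench timer, 60 (x) by 90 (y) by 22 mm high; origin under its centre. Leave it alone.
Things that resemble listed ones, but are neither listed nor needed, are in the scene too. What is shaped like the part that bears cap_grip but orange is not meant. Leave any pink look-alike of the part that bears tool_grip alone.

How it is judged:
By the outcome, as a careful person would: the job done as asked, in the order asked, and still so for the second after the job is handed in, with the robot touching nothing.
It also fails if it takes over 72 s, if anything falls off the work surface, if the arm or the gripper's body presses on something with over 40 N, if the wrist force passes 120 N, or if a joint passes its speed limit or range.

ROBOT

A 6-joint arm with a two-finger parallel gripper is mounted at the origin on the work surface. World frame = base frame: x ahead of the robot, y to its left, z up, the work surface at z = 0. Lengths are in m, angles in rad, forces in N, time in s.
With the tool pointing down it reaches from about 0.35 to 0.775 m from the base axis. Payload 7.3 kg.
Tool frame: the origin (TCP) lies at the very end of the fingers, on their centre line; the grasp point (between the pads) lies 19 mm behind it; z points along the fingers, y is the line along which they close (so a half turn about z gives the same grasp; the last joint's range is limited). The gripper opens to 92 mm and grips with 3 to 60 N. Pads are 19 mm wide; open, the fingers measure 130 mm over their backs; the gripper's body (75 mm by 190 mm) begins 47 mm behind the grasp point.
Start: joints at [1.062, 0.342, 1.524, -0, 1.275, -0.146], TCP at [0.186, 0.491, 0.227] pointing down, gripper open.
Joint ranges: [-2.53, 2.53], [-0.77, 2.02], [0.04, 2.7], [-1, 4.14], [0.28, 2.66], [-3.11, 3.11]. Speed limits (rad/s): [2.57, 2.57, 3.14, 3.14, 3.14, 3.14].

INTERFACE

Orientations are given as a 3x3 rotation matrix whose columns are the frame's x, y, z axes.
In Python, from station import robot gives the robot as it stands.
- The arm moves only by the shell command python3 -m jog 'ROWS' [FORCE]. ROWS is JSON, a list of rows, each an object of numbers: "jaw": the gripper's target within -1 to 1 (fully open at 1, half-way at 0, shut at -1); "dx", "dy", "dz": the shift along the tool's x, y, z in units of 25 mm (1.0 is 25 mm); "ax", "ay", "az": the turn, a rotation vector about the tool's x, y, z in units of 4 degrees (1.0 is 4 degrees). In form: [{"jaw": .., "dx": .., "dy": .., "dz": .., "ax": .., "ay": .., "az": ..}, ...]. A call has 1 to 5 rows; each row shifts and turns the commanded pose from where the row before left it, along the tool's axes as they then stand; what a row does not reach is not made up. A row lasts 1/8 s, in which the tool goes at most 62.5 mm and 10.7 degrees, less where a joint would pass 70% of its speed; a pose out of reach is approached as far as the arm can. A call with a number of a shift or a turn outside -1 to 1 is refused whole. A call with a gripper value outside its range is refused whole. The fingers move at their own pace and stop on an object; FORCE is the grip in N (left out, the last holds). Time passes only in rows, so rows that do not move let the fingers close. It gives the time, the measured TCP pose, the force, the opening and the grip force at its end, in the units of the state.
- robot.state(): the state, without advancing time (a new reading comes with each control period).
- robot.read_camera(name): name is "scene" or "top"; returns a dict with "image" (384x512x3 uint8, red, green, blue), "fx", "fy", "cx", "cy" (pixels), "extrinsics" (4x4, takes a point from camera to world coordinates). Camera axes: x right, y down, z forward; pixel columns grow to the right and rows downward; lengths in m; the calibration is good to about 2 mm. A picture is of the moment at which its call begins. There is no depth.
- robot.job_done(): hands the job in; it is judged then, once.
The state is a dict: "clock": time; "qpos": joint angles; "dq": joint speeds; "joint_torque": joint torques, N m; "position": TCP position; "ee_rot": TCP orientation; "contact_force": force on the tool from outside, world axes, zero at the start; "wrist_torque": the same for the moment, N m; "gripper_width": finger opening in m; "gripper_force": force on a finger pad.
Only numpy, scipy, OpenCV 4.12 (cv2) and the standard library are available. Lean on these libraries where they do the work, as an engineer would, in place of code of your own. Each camera call takes 0.05 s, during which the arm holds its last target. There are 200 camera calls.

## Working session

There is one attempt and no reset: what is moved stays moved. The work goes in short steps, Python scripts to look and compute and a shell command to move; the robot and the scene stay as the last step left them, time stands still between calls to the robot, and variables do not carry over. Pictures are saved under pics/ and viewed, at most 13 in all, crops included, and the job is handed in when it is done.

```bash
mkdir -p pics; ls
python3 - <<'E'
from station import robot
import cv2, numpy as np
for n in ("scene","top"):
    c=robot.read_camera(n); cv2.imwrite(f"pics/{n}0.png",c["image"][:,:,::-1])
    print(n,c["fx"],c["fy"],c["cx"],c["cy"]); print(np.round(c["extrinsics"],4).tolist())
s=robot.state(); print(s)
E
```

```text
pics
scene 376.18372931334335 376.18372931334335 251.5823699739168 199.62962874675677
[[0.6771, 0.5621, -0.475, 1.0295], [0.7359, -0.5153, 0.4393, -0.3162], [0.0022, -0.647, -0.7625, 0.7829], [0.0, 0.0, 0.0, 1.0]]
top 389.92553390820194 389.92553390820194 258.50322771634796 187.94597004210982
[[-0.0108, -0.9856, 0.1686, 0.4787], [-0.9999, 0.0118, 0.0052, 0.0473], [-0.0071, -0.1686, -0.9857, 0.976], [0.0, 0.0, 0.0, 1.0]]
{'clock': 0.1, 'qpos': array([ 1.06199410e+00,  3.42655030e-01,  1.52488256e+00, -7.56774703e-06,
        1.27539595e+00, -1.46023578e-01]), 'dq': array([ 0.0005311 , -0.00172407, -0.00340267, -0.00066531,  0.00036139,
       -0.00024614]), 'joint_torque': array([ 2.28843135e-03, -4.32001591e+01, -2.44694424e+01,  7.20617571e-02,
        5.26789168e-02, -4.98799568e-05]), 'position': array([0.18613197, 0.49052883, 0.22612701]), 'ee_rot': array([[-9.34915089e-01,  3.54870904e-01, -6.46867766e-04],
       [ 3.54871444e-01,  9.34914370e-01, -1.17456585e-03],
       [ 1.87946723e-04, -1.32767424e-03, -9.99999101e-01]]), 'contact_force': array([-0.50329953,  0.1388214 ,  0.07281696]), 'wrist_torque': array([0.00276614, 0.03657269, 0.03102257]), 'gripper_force': 0.0, 'gripper_width': 0.09196547098268755}
```

View pics/scene0.png

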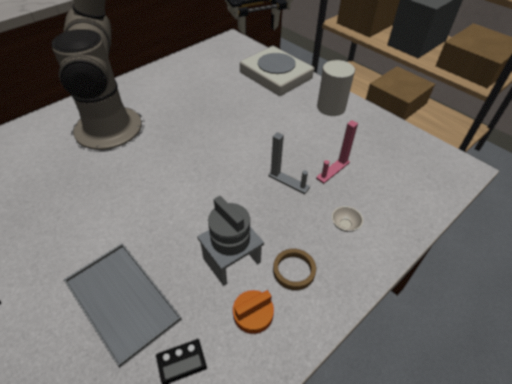

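View pics/top0.png

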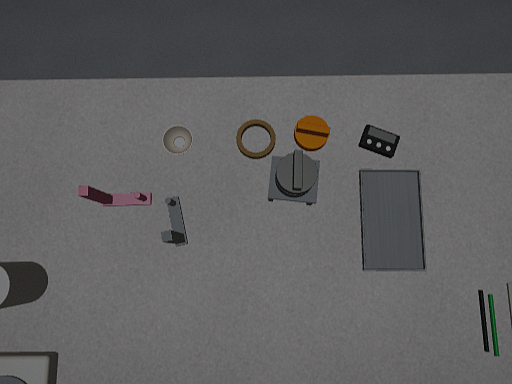

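The top view shows the housing with its cap at (296,176), grey tool with post (172,237) and pin (171,202), tray (392,220), and the orange and pink decoys at (312,132) and (115,196). I'll zoom in on the parts I need.

```bash
cat > h.py <<'E'
import numpy as np, cv2
from station import robot
def cam(n): return robot.read_camera(n)
def ray(c,u,v):
    E=np.array(c["extrinsics"]); d=E[:3,:3]@np.array([(u-c["cx"])/c["fx"],(v-c["cy"])/c["fy"],1]); return E[:3,3],d
def onz(c,u,v,z):
    o,d=ray(c,u,v); return np.round(o+d*(z-o[2])/d[2],4)
def proj(c,p):
    E=np.linalg.inv(c["extrinsics"]); q=E[:3,:3]@p+E[:3,3]; return np.round([c["fx"]*q[0]/q[2]+c["cx"],c["fy"]*q[1]/q[2]+c["cy"]],1)
def tri(c1,p1,c2,p2):
    (a,d),(b,e)=ray(c1,*p1),ray(c2,*p2); t=np.linalg.lstsq(np.c_[d,-e],b-a,rcond=None)[0]
    return np.round((a+d*t[0]+b+e*t[1])/2,4), np.round(np.linalg.norm(a+d*t[0]-b-e*t[1]),4)
E
python3 - <<'E'
import cv2,numpy as np
t=cv2.imread("pics/top0.png"); s=cv2.imread("pics/scene0.png")
def z(i,u,v,w,h,k): 
    r=cv2.resize(i[v:v+h,u:u+w],None,fx=k,fy=k,interpolation=cv2.INTER_CUBIC); return cv2.convertScaleAbs(r,alpha=1.8)
a=z(t,260,140,66,70,6); b=z(t,154,186,40,64,6)[:420]
out=np.zeros((420,396+10+240+0,3),np.uint8); out[:,:396]=a; out[:b.shape[0],406:646]=b
cv2.imwrite("pics/ztop.png",out)
E
```

```text
(no output)
```

View pics/ztop.png

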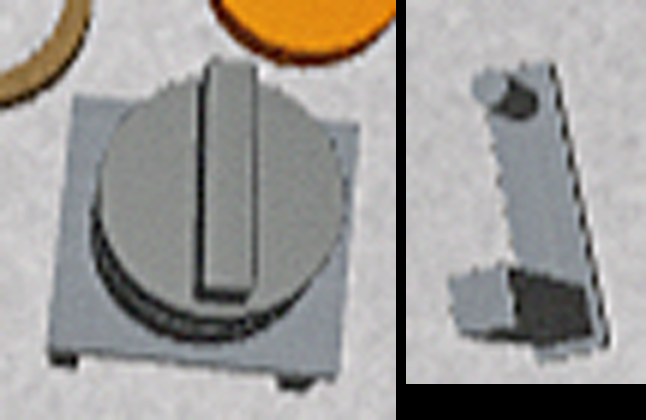

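The zoom (6x) shows bar-top corners (209,62),(256,64),(251,298),(202,292), plate corners (75,95),(358,123),(337,376),(50,350), pin top (490,88) and post top (484,302). I'll turn these into positions.

Run:
```python
from h import *
c=cam("top"); s=cam("scene")
T=lambda u,v,u0,v0:(u0+(u+.5)/6-.5,v0+(v+.5)/6-.5)
P=lambda l,z,u0,v0:np.array([onz(c,*T(u,v,u0,v0),z) for u,v in l])
an=lambda d:round(float(np.degrees(np.arctan2(d[1],d[0]))),1)
b=P([(209,62),(256,64),(251,298),(202,292)],.2,260,140); print("bar",b.mean(0),an(b[0]+b[1]-b[2]-b[3]),np.linalg.norm(b[0]-b[3]),np.linalg.norm(b[0]-b[1]))
p=P([(75,95),(358,123),(337,376),(50,350)],.092,260,140); print("plate",p.mean(0),an(p[0]+p[1]-p[2]-p[3]),an(p[0]+p[3]-p[1]-p[2]),np.linalg.norm(p[0]-p[3]),np.linalg.norm(p[0]-p[1]))
d=P([(97,197),(347,197)],.166,260,140); print("disc",d.mean(0),np.linalg.norm(d[0]-d[1]))
pin=P([(490-406,88)],.068,154,186)[0]
for z in(.15,.16):
  q=P([(450-406,280),(510-406,268),(517-406,325),(460-406,335)],z,154,186); m=q.mean(0); print("tool",m,pin,an(pin-m),np.linalg.norm((pin-m)[:2]),np.linalg.norm(q[0]-q[1]),np.linalg.norm(q[1]-q[2]))
t=np.array([onz(c,u,v,.016) for u,v in[(360,170),(417,171),(424,270),(362,271)]]); print("tray",t,t.mean(0))
for n,u,v,z in[("tape",256,139,.025),("orange",312,132,.03),("dish",177,139,.03),("timer",380,141,.022)]: print(n,onz(c,u,v,z))
for n,x in(("bar",b.mean(0)),("post",m),("pin",pin)): print(n,proj(s,x))
```

```text
bar [ 0.649075 -0.029025  0.2     ] -3.0 0.07982136305526234 0.016125135658344086
plate [ 0.65055 -0.02955  0.092  ] -6.5 83.8 0.10062524534131578 0.11021116095931482
disc [ 0.64975 -0.02955  0.166  ] 0.088306851376323
tool [0.51975  0.246475 0.15    ] [0.6072 0.2664 0.068 ] 12.8 0.08969118198017019 0.02145739965606269 0.020124860247961892
tool [0.519275 0.24405  0.16    ] [0.6072 0.2664 0.068 ] 14.3 0.09072115588439109 0.021162466774929604 0.019912307751739924
tray [[ 0.6856 -0.2032  0.016 ]
 [ 0.6813 -0.3458  0.016 ]
 [ 0.4381 -0.3433  0.016 ]
 [ 0.4373 -0.1944  0.016 ]] [ 0.560575 -0.271675  0.016   ]
tape [0.767  0.0573 0.025 ]
orange [ 0.782  -0.0841  0.03  ]
dish [0.7681 0.2563 0.03  ]
timer [ 0.7587 -0.2562  0.022 ]
bar [227.8 207.3]
post [277.1 132.3]
pin [304.6 171.5]
```

```bash
python3 -m jog '[{"jaw":1,"dx":-1,"dy":-0.5,"dz":-0.8,"az":1},{"dz":-0.2,"az":1},{"az":1},{"az":1},{"az":1}]'
```

```text
invalid input
```

```bash
python3 -m jog '[{"jaw":1,"dx":-1,"dy":-0.5,"dz":-0.8,"ax":0,"ay":0,"az":0},{"jaw":1,"dx":-1,"dy":-0.5,"dz":-0.2,"ax":0,"ay":0,"az":0},{"jaw":1,"dx":-1,"dy":-0.5,"dz":0,"ax":0,"ay":0,"az":0},{"jaw":1,"dx":-1,"dy":-0.5,"dz":0,"ax":0,"ay":0,"az":0},{"jaw":1,"dx":-1,"dy":-0.5,"dz":0,"ax":0,"ay":0,"az":0}]'
```

```text
clock: 0.82
position: [0.2814, 0.3873, 0.2516]
ee_rot: [[-0.935, 0.355, -0.0], [0.355, 0.935, -0.0], [0.0, -0.0, -1.0]]
contact_force: [0.2, 0.2, 0.2]
gripper_width: 0.0918
gripper_force: 0.0
```

```bash
A='python3 -m jog'
python3 -m jog '[{"jaw":1,"dx":-1,"dy":-0.37,"dz":0,"ax":0,"ay":0,"az":1},{"jaw":1,"dx":-1,"dy":-0.37,"dz":0,"ax":0,"ay":0,"az":1},{"jaw":1,"dx":-1,"dy":-0.37,"dz":0,"ax":0,"ay":0,"az":1},{"jaw":1,"dx":-1,"dy":-0.37,"dz":0,"ax":0,"ay":0,"az":1},{"jaw":1,"dx":-1,"dy":-0.37,"dz":0,"ax":0,"ay":0,"az":1}]' >/dev/null
python3 -m jog '[{"jaw":1,"dx":-1,"dy":0,"dz":0,"ax":0,"ay":0,"az":1},{"jaw":1,"dx":-1,"dy":0,"dz":0,"ax":0,"ay":0,"az":1},{"jaw":1,"dx":-1,"dy":0,"dz":0,"ax":0,"ay":0,"az":1},{"jaw":1,"dx":-1,"dy":0,"dz":0,"ax":0,"ay":0,"az":1},{"jaw":1,"dx":-1,"dy":0,"dz":0,"ax":0,"ay":0,"az":1}]'
python3 -m jog '[{"jaw":1,"dx":-1,"dy":0.37,"dz":0,"ax":0,"ay":0,"az":1},{"jaw":1,"dx":-1,"dy":0.37,"dz":0,"ax":0,"ay":0,"az":1},{"jaw":1,"dx":-1,"dy":0.37,"dz":0,"ax":0,"ay":0,"az":1},{"jaw":1,"dx":-1,"dy":0.37,"dz":0,"ax":0,"ay":0,"az":1},{"jaw":1,"dx":-1,"dy":0.37,"dz":0,"ax":0,"ay":0,"az":1}]' >/dev/null
python3 -m jog '[{"jaw":1,"dx":-0.85,"dy":0.7,"dz":0,"ax":0,"ay":0,"az":1},{"jaw":1,"dx":-0.85,"dy":0.7,"dz":0,"ax":0,"ay":0,"az":1},{"jaw":1,"dx":-0.85,"dy":0.7,"dz":0,"ax":0,"ay":0,"az":1},{"jaw":1,"dx":-0.85,"dy":0.7,"dz":0,"ax":0,"ay":0,"az":1},{"jaw":1,"dx":-0.85,"dy":0.7,"dz":0,"ax":0,"ay":0,"az":1}]'
```

```text
clock: 2.08
position: [0.4502, 0.1936, 0.2515]
ee_rot: [[-0.486, 0.874, -0.0], [0.874, 0.486, 0.0], [0.0, -0.0, -1.0]]
contact_force: [0.6, 0.9, -0.3]
gripper_width: 0.0916
gripper_force: 0.0
clock: 3.32
position: [0.6274, -0.0096, 0.2513]
ee_rot: [[0.189, 0.982, -0.001], [0.982, -0.189, 0.0], [0.0, -0.001, -1.0]]
contact_force: [0.2, -1.6, 0.2]
gripper_width: 0.0919
gripper_force: 0.0
```

```bash
python3 -m jog '[{"jaw":1,"dx":-0.4,"dy":0.8,"dz":0.07,"ax":0,"ay":0,"az":1},{"jaw":1,"dx":0,"dy":0,"dz":0.07,"ax":0,"ay":0,"az":1},{"jaw":1,"dx":0,"dy":0,"dz":0.07,"ax":0,"ay":0,"az":1},{"jaw":1,"dx":0,"dy":0,"dz":0.07,"ax":0,"ay":0,"az":1},{"jaw":1,"dx":0,"dy":0,"dz":0.07,"ax":0,"ay":0,"az":1}]' >/dev/null
python3 -m jog '[{"jaw":1,"dx":0,"dy":0,"dz":0.07,"ax":0,"ay":0,"az":1},{"jaw":1,"dx":0,"dy":0,"dz":0.07,"ax":0,"ay":0,"az":1},{"jaw":1,"dx":0,"dy":0,"dz":0.07,"ax":0,"ay":0,"az":1},{"jaw":1,"dx":0,"dy":0,"dz":0.07,"ax":0,"ay":0,"az":1},{"jaw":1,"dx":0,"dy":0,"dz":0.07,"ax":0,"ay":0,"az":1}]' >/dev/null
python3 -m jog '[{"jaw":1,"dx":0,"dy":0,"dz":0.07,"ax":0,"ay":0,"az":1},{"jaw":1,"dx":0,"dy":0,"dz":0.07,"ax":0,"ay":0,"az":1},{"jaw":1,"dx":0,"dy":0,"dz":0.07,"ax":0,"ay":0,"az":1},{"jaw":1,"dx":0,"dy":0,"dz":0.07,"ax":0,"ay":0,"az":1},{"jaw":1,"dx":0,"dy":0,"dz":0.07,"ax":0,"ay":0,"az":1}]' >/dev/null
python3 -m jog '[{"jaw":1,"dx":0,"dy":0,"dz":0.07,"ax":0,"ay":0,"az":1},{"jaw":1,"dx":0,"dy":0,"dz":0.07,"ax":0,"ay":0,"az":1},{"jaw":1,"dx":0,"dy":0,"dz":0.07,"ax":0,"ay":0,"az":1},{"jaw":1,"dx":0,"dy":0,"dz":0.07,"ax":0,"ay":0,"az":1},{"jaw":1,"dx":0,"dy":0,"dz":0.07,"ax":0,"ay":0,"az":1}]'
```

```text
clock: 5.82
position: [0.6446, -0.0225, 0.2162]
ee_rot: [[1.0, -0.016, -0.001], [-0.016, -1.0, 0.0], [-0.001, -0.0, -1.0]]
contact_force: [-0.9, -0.0, -0.5]
gripper_width: 0.0918
gripper_force: 0.0
```

```bash
python3 -m jog '[{"jaw":1,"dx":0.2,"dy":0.27,"dz":0.3,"ax":0,"ay":0,"az":0.5},{"jaw":1,"dx":0,"dy":0,"dz":0.8,"ax":0,"ay":0,"az":0},{"jaw":1,"dx":0,"dy":0,"dz":0.65,"ax":0,"ay":0,"az":0},{"jaw":-1,"dx":0,"dy":0,"dz":0,"ax":0,"ay":0,"az":0},{"jaw":-1,"dx":0,"dy":0,"dz":0,"ax":0,"ay":0,"az":0}]' 40
python3 -m jog '[{"jaw":-1,"dx":0,"dy":0,"dz":0,"ax":0,"ay":0,"az":0},{"jaw":-1,"dx":0,"dy":0,"dz":0,"ax":0,"ay":0,"az":0},{"jaw":-1,"dx":0,"dy":0,"dz":0,"ax":0,"ay":0,"az":0}]' 40
```

```text
clock: 6.45
position: [0.65, -0.0294, 0.1734]
ee_rot: [[0.999, -0.048, 0.001], [-0.048, -0.999, -0.0], [0.001, 0.0, -1.0]]
contact_force: [-0.7, -0.1, -0.2]
gripper_width: 0.0764
gripper_force: 0.0
clock: 6.82
position: [0.6498, -0.0293, 0.1733]
ee_rot: [[0.999, -0.049, 0.001], [-0.049, -0.999, 0.0], [0.001, -0.0, -1.0]]
contact_force: [-0.5, -0.3, 0.7]
gripper_width: 0.0463
gripper_force: 0.0
```

```bash
python3 -m jog '[{"jaw":-1,"dx":0,"dy":0,"dz":0,"ax":0,"ay":0,"az":0},{"jaw":-1,"dx":0,"dy":0,"dz":0,"ax":0,"ay":0,"az":0},{"jaw":-1,"dx":0,"dy":0,"dz":0,"ax":0,"ay":0,"az":0},{"jaw":-1,"dx":0,"dy":0,"dz":0,"ax":0,"ay":0,"az":0},{"jaw":-1,"dx":0,"dy":0,"dz":-0.009,"ax":0,"ay":0,"az":-1}]' 40
python3 -m jog '[{"jaw":-1,"dx":0,"dy":0,"dz":-0.009,"ax":0,"ay":0,"az":-1},{"jaw":-1,"dx":0,"dy":0,"dz":-0.009,"ax":0,"ay":0,"az":-1},{"jaw":-1,"dx":0,"dy":0,"dz":-0.009,"ax":0,"ay":0,"az":-1},{"jaw":-1,"dx":0,"dy":0,"dz":-0.009,"ax":0,"ay":0,"az":-1},{"jaw":-1,"dx":0,"dy":0,"dz":-0.009,"ax":0,"ay":0,"az":-1}]' 40
python3 -c "
from h import *
print(robot.state()['wrist_torque'])"
```

```text
clock: 7.45
position: [0.6496, -0.0293, 0.173]
ee_rot: [[1.0, 0.023, -0.0], [0.023, -1.0, 0.0], [-0.0, -0.0, -1.0]]
contact_force: [-0.5, 0.4, -1.1]
gripper_width: 0.0178
gripper_force: 40.0
clock: 8.07
position: [0.6496, -0.0294, 0.174]
ee_rot: [[0.931, 0.364, -0.0], [0.364, -0.931, 0.0], [-0.0, -0.0, -1.0]]
contact_force: [-0.2, -0.9, -0.9]
gripper_width: 0.0176
gripper_force: 40.0
[-0.15560592  0.09574942  0.02220229]
```

```bash
python3 -m jog '[{"jaw":-1,"dx":0,"dy":0,"dz":-0.009,"ax":0,"ay":0,"az":-1},{"jaw":-1,"dx":0,"dy":0,"dz":-0.009,"ax":0,"ay":0,"az":-1},{"jaw":-1,"dx":0,"dy":0,"dz":-0.009,"ax":0,"ay":0,"az":-1},{"jaw":-1,"dx":0,"dy":0,"dz":-0.009,"ax":0,"ay":0,"az":-1},{"jaw":-1,"dx":0,"dy":0,"dz":-0.009,"ax":0,"ay":0,"az":-1}]' 40
python3 -m jog '[{"jaw":-1,"dx":0,"dy":0,"dz":-0.009,"ax":0,"ay":0,"az":-1},{"jaw":-1,"dx":0,"dy":0,"dz":-0.009,"ax":0,"ay":0,"az":-1},{"jaw":-1,"dx":0,"dy":0,"dz":-0.009,"ax":0,"ay":0,"az":-1},{"jaw":-1,"dx":0,"dy":0,"dz":-0.009,"ax":0,"ay":0,"az":-1},{"jaw":-1,"dx":0,"dy":0,"dz":-0.009,"ax":0,"ay":0,"az":-1}]' 40 >/dev/null
python3 -m jog '[{"jaw":-1,"dx":0,"dy":0,"dz":-0.009,"ax":0,"ay":0,"az":-1},{"jaw":-1,"dx":0,"dy":0,"dz":-0.009,"ax":0,"ay":0,"az":-1},{"jaw":-1,"dx":0,"dy":0,"dz":-0.009,"ax":0,"ay":0,"az":-1},{"jaw":-1,"dx":0,"dy":0,"dz":-0.009,"ax":0,"ay":0,"az":-1},{"jaw":-1,"dx":0,"dy":0,"dz":-0.009,"ax":0,"ay":0,"az":-1}]' 40
python3 -m jog '[{"jaw":-1,"dx":0,"dy":0,"dz":-0.009,"ax":0,"ay":0,"az":-1},{"jaw":-1,"dx":0,"dy":0,"dz":-0.009,"ax":0,"ay":0,"az":-1},{"jaw":-1,"dx":0,"dy":0,"dz":-0.009,"ax":0,"ay":0,"az":-1},{"jaw":-1,"dx":0,"dy":0,"dz":-0.009,"ax":0,"ay":0,"az":-1},{"jaw":-1,"dx":0,"dy":0,"dz":-0.009,"ax":0,"ay":0,"az":-1}]' 40 >/dev/null
python3 -m jog '[{"jaw":-1,"dx":0,"dy":0,"dz":-0.009,"ax":0,"ay":0,"az":-1},{"jaw":-1,"dx":0,"dy":0,"dz":-0.009,"ax":0,"ay":0,"az":-1},{"jaw":-1,"dx":0,"dy":0,"dz":-0.009,"ax":0,"ay":0,"az":-1},{"jaw":-1,"dx":0,"dy":0,"dz":-0.009,"ax":0,"ay":0,"az":-1},{"jaw":-1,"dx":0,"dy":0,"dz":-0.009,"ax":0,"ay":0,"az":-1}]' 40
python3 -m jog '[{"jaw":-1,"dx":0,"dy":0,"dz":-0.009,"ax":0,"ay":0,"az":-1},{"jaw":-1,"dx":0,"dy":0,"dz":-0.009,"ax":0,"ay":0,"az":-1},{"jaw":-1,"dx":0,"dy":0,"dz":-0.009,"ax":0,"ay":0,"az":-1},{"jaw":-1,"dx":0,"dy":0,"dz":-0.009,"ax":0,"ay":0,"az":-1},{"jaw":-1,"dx":0,"dy":0,"dz":-0.009,"ax":0,"ay":0,"az":-1}]' 40
python3 -c "
from h import *
print(robot.state()['wrist_torque'])"
```

```text
clock: 8.7
position: [0.6496, -0.0294, 0.1752]
ee_rot: [[0.751, 0.661, -0.0], [0.661, -0.751, 0.0], [-0.0, -0.0, -1.0]]
contact_force: [0.6, -0.3, -1.2]
gripper_width: 0.0177
gripper_force: 40.0
clock: 9.95
position: [0.6495, -0.0295, 0.1774]
ee_rot: [[0.151, 0.989, -0.001], [0.989, -0.151, -0.0], [-0.0, -0.001, -1.0]]
contact_force: [-0.3, -0.6, -0.7]
gripper_width: 0.0177
gripper_force: 40.0
clock: 11.2
position: [0.6496, -0.0302, 0.1797]
ee_rot: [[-0.52, 0.854, -0.0], [0.854, 0.52, -0.001], [-0.001, -0.001, -1.0]]
contact_force: [0.3, -2.4, -0.7]
gripper_width: 0.0177
gripper_force: 40.0
clock: 11.82
position: [0.6498, -0.0295, 0.1808]
ee_rot: [[-0.781, 0.625, -0.0], [0.625, 0.781, -0.0], [-0.0, -0.0, -1.0]]
contact_force: [-0.2, -0.5, -1.7]
gripper_width: 0.0175
gripper_force: 40.0
[-0.21224586 -0.20423031  0.00564669]
```

```bash
python3 -m jog '[{"jaw":-1,"dx":0,"dy":0,"dz":-0.1,"ax":0,"ay":0,"az":0},{"jaw":-1,"dx":0,"dy":0,"dz":-0.3,"ax":0,"ay":0,"az":0},{"jaw":-1,"dx":0,"dy":0,"dz":-0.5,"ax":0,"ay":0,"az":0}]' 40
python3 -m jog '[{"jaw":-1,"dx":0,"dy":0,"dz":-0.8,"ax":0,"ay":0,"az":0},{"jaw":-1,"dx":0,"dy":0,"dz":-0.8,"ax":0,"ay":0,"az":0}]' 40
```

```text
clock: 12.2
position: [0.6494, -0.0292, 0.204]
ee_rot: [[-0.779, 0.627, -0.001], [0.627, 0.779, 0.0], [0.001, -0.0, -1.0]]
contact_force: [0.5, -0.4, -1.1]
gripper_width: 0.018
gripper_force: 40.0
clock: 12.45
position: [0.6495, -0.029, 0.2452]
ee_rot: [[-0.779, 0.627, 0.0], [0.627, 0.779, 0.0], [0.0, 0.001, -1.0]]
contact_force: [0.4, 0.5, -1.9]
gripper_width: 0.0179
gripper_force: 40.0
```

```bash
python3 -m jog '[{"jaw":-1,"dx":-0.575,"dy":-0.92,"dz":0,"ax":0,"ay":0,"az":0},{"jaw":-1,"dx":-0.575,"dy":-0.92,"dz":0,"ax":0,"ay":0,"az":0},{"jaw":-1,"dx":-0.575,"dy":-0.92,"dz":0,"ax":0,"ay":0,"az":0},{"jaw":-1,"dx":-0.575,"dy":-0.92,"dz":1,"ax":0,"ay":0,"az":0},{"jaw":-1,"dx":-0.575,"dy":-0.92,"dz":1,"ax":0,"ay":0,"az":0}]' 40 >/dev/null
python3 -m jog '[{"jaw":-1,"dx":-0.575,"dy":-0.92,"dz":1,"ax":0,"ay":0,"az":0},{"jaw":-1,"dx":-0.575,"dy":-0.92,"dz":1,"ax":0,"ay":0,"az":0},{"jaw":-1,"dx":-0.575,"dy":-0.92,"dz":1,"ax":0,"ay":0,"az":0},{"jaw":-1,"dx":-0.575,"dy":-0.92,"dz":1,"ax":0,"ay":0,"az":0},{"jaw":-1,"dx":0,"dy":0,"dz":0.8,"ax":0,"ay":0,"az":0}]' 40
```

```text
clock: 13.7
position: [0.6204, -0.2738, 0.0735]
ee_rot: [[-0.778, 0.629, 0.0], [0.629, 0.778, -0.0], [-0.0, -0.0, -1.0]]
contact_force: [-0.0, 0.2, -2.3]
gripper_width: 0.0179
gripper_force: 40.0
```

Run:
```python
from h import *
c=cam("top"); i=c["image"][:,:,::-1]
r=cv2.resize(i[150:290,260:440],None,fx=4,fy=4,interpolation=cv2.INTER_CUBIC); cv2.imwrite("pics/cap1.png",cv2.convertScaleAbs(r,alpha=1.6))
```

```text
(no output)
```

View pics/cap1.png

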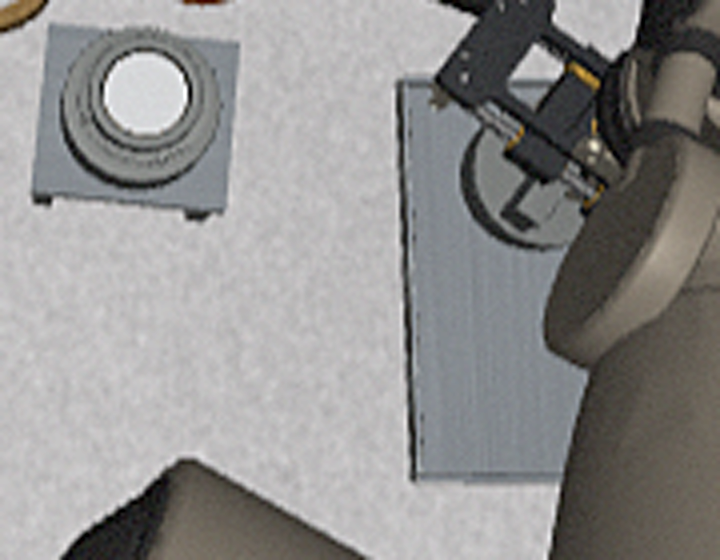

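The cap hangs over the far half of the tray at (530,185) in the crop, clear of the walls. The housing is open, with the white cartridge at (145,93) and its lower plate edge visible.

```bash
python3 -m jog '[{"jaw":-1,"dx":0,"dy":0,"dz":0.7,"ax":0,"ay":0,"az":0},{"jaw":-1,"dx":0,"dy":0,"dz":0.35,"ax":0,"ay":0,"az":0},{"jaw":-1,"dx":0,"dy":0,"dz":0.1,"ax":0,"ay":0,"az":0},{"jaw":-1,"dx":0,"dy":0,"dz":0.1,"ax":0,"ay":0,"az":0}]' 20
python3 -c "
from h import *
c=cam('top');print(onz(c,260+145.5/4-.5,150+93.5/4-.5,.156))"
```

```text
clock: 14.25
position: [0.6213, -0.2716, 0.0428]
ee_rot: [[-0.78, 0.626, 0.001], [0.626, 0.78, -0.0], [-0.001, 0.0, -1.0]]
contact_force: [0.2, 0.2, -1.6]
gripper_width: 0.0182
gripper_force: 20.0
[ 0.6508 -0.0289  0.156 ]
```

```bash
python3 -m jog '[{"jaw":-1,"dx":0,"dy":0,"dz":0.08,"ax":0,"ay":0,"az":0},{"jaw":-1,"dx":0,"dy":0,"dz":0.04,"ax":0,"ay":0,"az":0}]' 20
python3 -m jog '[{"jaw":0.2,"dx":0,"dy":0,"dz":0,"ax":0,"ay":0,"az":0},{"jaw":0.2,"dx":0,"dy":0,"dz":0,"ax":0,"ay":0,"az":0},{"jaw":0.2,"dx":0,"dy":0,"dz":-0.4,"ax":0,"ay":0,"az":0},{"jaw":0.2,"dx":0,"dy":0,"dz":-1,"ax":0,"ay":0,"az":0},{"jaw":0.2,"dx":0,"dy":0,"dz":-1,"ax":0,"ay":0,"az":0}]' 20
```

```text
clock: 14.55
position: [0.6213, -0.2719, 0.0409]
ee_rot: [[-0.78, 0.626, 0.001], [0.626, 0.78, -0.001], [-0.002, 0.0, -1.0]]
contact_force: [-3.2, 2.8, 10.8]
gripper_width: 0.0177
gripper_force: 20.0
clock: 15.18
position: [0.6209, -0.2718, 0.1005]
ee_rot: [[-0.779, 0.626, 0.0], [0.626, 0.779, -0.0], [-0.0, 0.0, -1.0]]
contact_force: [-0.9, 0.3, 0.8]
gripper_width: 0.0547
gripper_force: 0.0
```

```bash
python3 -m jog '[{"jaw":0.6,"dx":0.98,"dy":0.61,"dz":-1,"ax":0,"ay":0,"az":1},{"jaw":0.6,"dx":0.98,"dy":0.61,"dz":-1,"ax":0,"ay":0,"az":1},{"jaw":0.6,"dx":0.98,"dy":0.61,"dz":-1,"ax":0,"ay":0,"az":1},{"jaw":0.6,"dx":0.98,"dy":0.61,"dz":-1,"ax":0,"ay":0,"az":1},{"jaw":0.6,"dx":0.98,"dy":0.61,"dz":-1,"ax":0,"ay":0,"az":1}]' >/dev/null
python3 -m jog '[{"jaw":0.6,"dx":1,"dy":0.2,"dz":0,"ax":0,"ay":0,"az":1},{"jaw":0.6,"dx":1,"dy":0.2,"dz":0,"ax":0,"ay":0,"az":1},{"jaw":0.6,"dx":1,"dy":0.2,"dz":0,"ax":0,"ay":0,"az":1},{"jaw":0.6,"dx":1,"dy":0.2,"dz":0,"ax":0,"ay":0,"az":1},{"jaw":0.6,"dx":1,"dy":0.2,"dz":0,"ax":0,"ay":0,"az":0.4}]'
python3 -m jog '[{"jaw":0.6,"dx":1,"dy":0.04,"dz":0,"ax":0,"ay":0,"az":0},{"jaw":0.6,"dx":1,"dy":0.04,"dz":0,"ax":0,"ay":0,"az":0},{"jaw":0.6,"dx":1,"dy":0.04,"dz":0,"ax":0,"ay":0,"az":0},{"jaw":0.6,"dx":1,"dy":0.04,"dz":0,"ax":0,"ay":0,"az":0},{"jaw":0.6,"dx":1,"dy":0.04,"dz":0,"ax":0,"ay":0,"az":0}]' >/dev/null
python3 -m jog '[{"jaw":0.6,"dx":1,"dy":0.04,"dz":0,"ax":0,"ay":0,"az":0},{"jaw":0.6,"dx":1,"dy":0.04,"dz":0,"ax":0,"ay":0,"az":0},{"jaw":0.6,"dx":1,"dy":0.04,"dz":0,"ax":0,"ay":0,"az":0},{"jaw":0.6,"dx":1,"dy":0.04,"dz":0,"ax":0,"ay":0,"az":0}]'
python3 - <<'E'
from h import *
c=cam("scene"); cv2.imwrite("pics/scene1.png",cv2.convertScaleAbs(cv2.resize(c["image"][80:280,130:380,::-1],None,fx=3,fy=3,interpolation=cv2.INTER_CUBIC),alpha=1.2))
E
```

```text
clock: 16.42
position: [0.5664, -0.006, 0.2252]
ee_rot: [[-0.234, 0.972, 0.001], [0.972, 0.234, -0.0], [-0.0, 0.001, -1.0]]
contact_force: [-0.5, -0.0, -0.7]
gripper_width: 0.0735
gripper_force: 0.0
clock: 17.55
position: [0.5222, 0.2148, 0.2251]
ee_rot: [[-0.235, 0.972, 0.001], [0.972, 0.235, 0.0], [0.0, 0.001, -1.0]]
contact_force: [-0.4, 0.3, -0.8]
gripper_width: 0.0736
gripper_force: 0.0
```

View pics/scene1.png

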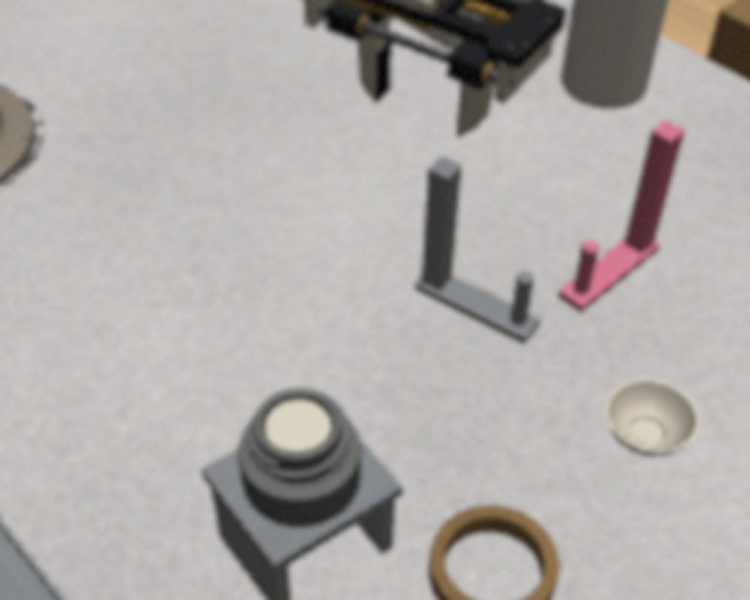

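The zoomed scene view shows the post top at (445,167) and the pin top at (525,278). I'll triangulate both against the top view.

Run:
```python
from h import *
c=cam("top"); s=cam("scene")
f=lambda u,v:(130+(u+.5)/3-.5,80+(v+.5)/3-.5); T=lambda u,v:(154+(u+.5)/6-.5,186+(v+.5)/6-.5)
a,e=tri(c,T(78,302),s,f(445,167)); b,e2=tri(c,T(84,88),s,f(525,278)); print(a,e,b,e2)
for z in(.15,.16):print(onz(s,*f(445,167),z))
print(onz(s,*f(525,278),.068))
```

```text
[0.5199 0.2471 0.1486] 0.0004 [0.6076 0.267  0.0646] 0.0005
[0.5211 0.2461 0.15  ]
[0.5291 0.2372 0.16  ]
[0.6095 0.2641 0.068 ]
```

```bash
python3 -m jog '[{"jaw":0.6,"dx":0.65,"dy":0.11,"dz":0,"ax":0,"ay":0,"az":0.3},{"jaw":0.6,"dx":0.55,"dy":0.1,"dz":0.7,"ax":0,"ay":0,"az":0},{"jaw":0.6,"dx":0,"dy":0,"dz":1,"ax":0,"ay":0,"az":0}]' 
python3 -m jog '[{"jaw":0.6,"dx":0,"dy":0,"dz":1,"ax":0,"ay":0,"az":0},{"jaw":0.6,"dx":0,"dy":0,"dz":1,"ax":0,"ay":0,"az":0},{"jaw":0.3,"dx":0,"dy":0,"dz":1,"ax":0,"ay":0,"az":0},{"jaw":0,"dx":0,"dy":0,"dz":0,"ax":0,"ay":0,"az":0}]'
```

```text
clock: 18.08
position: [0.5209, 0.2449, 0.181]
ee_rot: [[-0.216, 0.976, 0.001], [0.976, 0.216, 0.0], [0.0, 0.001, -1.0]]
contact_force: [0.7, -0.2, -1.0]
gripper_width: 0.0735
gripper_force: 0.0
clock: 18.58
position: [0.5191, 0.2435, 0.1042]
ee_rot: [[-0.215, 0.977, -0.005], [0.977, 0.215, -0.002], [-0.001, -0.005, -1.0]]
contact_force: [-0.2, -1.0, -0.0]
gripper_width: 0.0579
gripper_force: 0.0
```

```bash
python3 -m jog '[{"jaw":-1,"dx":0.1,"dy":0,"dz":0,"ax":0,"ay":0,"az":0},{"jaw":-1,"dx":0,"dy":0,"dz":0,"ax":0,"ay":0,"az":0},{"jaw":-1,"dx":0,"dy":0,"dz":0,"ax":0,"ay":0,"az":0},{"jaw":-1,"dx":0,"dy":0,"dz":0,"ax":0,"ay":0,"az":0},{"jaw":-1,"dx":0,"dy":0,"dz":0,"ax":0,"ay":0,"az":0}]' 60
```

```text
clock: 19.2
position: [0.5205, 0.247, 0.1074]
ee_rot: [[-0.215, 0.977, 0.001], [0.977, 0.215, 0.0], [0.0, 0.001, -1.0]]
contact_force: [1.0, 0.6, 3.8]
gripper_width: 0.0219
gripper_force: 60.0
```

```bash
python3 -m jog '[{"jaw":-1,"dx":0,"dy":0,"dz":-0.1,"ax":0,"ay":0,"az":0},{"jaw":-1,"dx":0,"dy":0,"dz":-0.12,"ax":0,"ay":0,"az":0},{"jaw":-1,"dx":-0.4,"dy":-0.1,"dz":0,"ax":0,"ay":0,"az":0}]' 60
python3 -m jog '[{"jaw":-1,"dx":-0.97,"dy":-0.23,"dz":0,"ax":0,"ay":0,"az":0.94},{"jaw":-1,"dx":-0.97,"dy":-0.23,"dz":0,"ax":0,"ay":0,"az":0.94},{"jaw":-1,"dx":-0.97,"dy":-0.23,"dz":0,"ax":0,"ay":0,"az":0.94},{"jaw":-1,"dx":-0.97,"dy":-0.23,"dz":0,"ax":0,"ay":0,"az":0.94},{"jaw":-1,"dx":-0.97,"dy":-0.23,"dz":0,"ax":0,"ay":0,"az":0.94}]' 60
python3 -m jog '[{"jaw":-1,"dx":-1,"dy":-0.05,"dz":0,"ax":0,"ay":0,"az":0},{"jaw":-1,"dx":-1,"dy":-0.05,"dz":0,"ax":0,"ay":0,"az":0},{"jaw":-1,"dx":-1,"dy":-0.05,"dz":0,"ax":0,"ay":0,"az":0},{"jaw":-1,"dx":-1,"dy":-0.05,"dz":0,"ax":0,"ay":0,"az":0},{"jaw":-1,"dx":-0.7,"dy":-0.05,"dz":0,"ax":0,"ay":0,"az":0}]' 60
python3 -m jog '[{"jaw":-1,"dx":0,"dy":0,"dz":0,"ax":0,"ay":0,"az":0}]' 60
python3 - <<'E'
from h import *
c=cam("scene"); cv2.imwrite("pics/scene2.png",cv2.convertScaleAbs(cv2.resize(c["image"][120:300,130:330,::-1],None,fx=3.3,fy=3.3,interpolation=cv2.INTER_CUBIC),alpha=1.3))
c=cam("top"); cv2.imwrite("pics/top2.png",cv2.convertScaleAbs(cv2.resize(c["image"][140:280,230:370,::-1],None,fx=4,fy=4,interpolation=cv2.INTER_CUBIC),alpha=1.6))
E
```

```text
clock: 19.58
position: [0.5197, 0.2366, 0.1123]
ee_rot: [[-0.216, 0.976, -0.0], [0.976, 0.216, 0.0], [0.0, -0.0, -1.0]]
contact_force: [-0.4, 0.5, -2.6]
gripper_width: 0.0218
gripper_force: 60.0
clock: 20.2
position: [0.5011, 0.1124, 0.1122]
ee_rot: [[0.114, 0.994, -0.0], [0.994, -0.114, -0.0], [-0.0, -0.0, -1.0]]
contact_force: [-0.2, -0.0, -2.4]
gripper_width: 0.0218
gripper_force: 60.0
clock: 20.82
position: [0.4818, -0.0036, 0.1123]
ee_rot: [[0.112, 0.994, -0.0], [0.994, -0.112, -0.0], [-0.0, -0.0, -1.0]]
contact_force: [0.7, 0.4, -2.3]
gripper_width: 0.0217
gripper_force: 60.0
clock: 20.95
position: [0.482, -0.0033, 0.1123]
ee_rot: [[0.113, 0.994, -0.0], [0.994, -0.113, 0.0], [0.0, -0.0, -1.0]]
contact_force: [0.9, -0.1, -2.8]
gripper_width: 0.0217
gripper_force: 60.0
```

View pics/scene2.png

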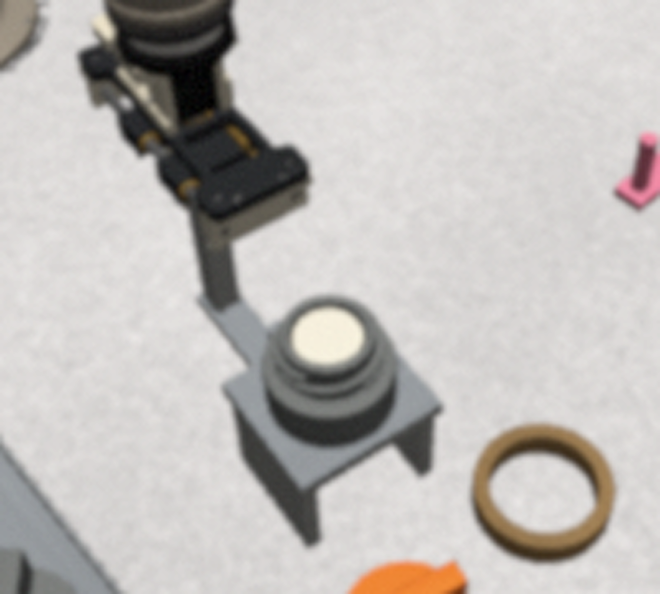

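The tool hangs upright with its foot flat (post base at (220,300)), lined up with the open space under the plate. Next I slide it in.

```bash
python3 -m jog '[{"jaw":-1,"dx":-0.28,"dy":0.3,"dz":0,"ax":0,"ay":0,"az":0},{"jaw":-1,"dx":0,"dy":0.75,"dz":0,"ax":0,"ay":0,"az":0},{"jaw":-1,"dx":0,"dy":0.75,"dz":0,"ax":0,"ay":0,"az":0}]' 60
python3 -m jog '[{"jaw":-1,"dx":0,"dy":0.7,"dz":0,"ax":0,"ay":0,"az":0},{"jaw":-1,"dx":0,"dy":0.5,"dz":0,"ax":0,"ay":0,"az":0},{"jaw":-1,"dx":0,"dy":0.19,"dz":0,"ax":0,"ay":0,"az":0},{"jaw":-1,"dx":0,"dy":0,"dz":0,"ax":0,"ay":0,"az":0}]' 60
```

```text
clock: 21.42
position: [0.5274, -0.0141, 0.1124]
ee_rot: [[0.11, 0.994, 0.001], [0.994, -0.11, -0.0], [0.0, 0.001, -1.0]]
contact_force: [0.3, 0.3, -3.1]
gripper_width: 0.0219
gripper_force: 60.0
clock: 21.92
position: [0.5607, -0.018, 0.1121]
ee_rot: [[0.111, 0.994, -0.001], [0.994, -0.111, 0.0], [0.0, -0.001, -1.0]]
contact_force: [-1.8, 1.3, -1.8]
gripper_width: 0.0217
gripper_force: 60.0
```

```bash
python3 -m jog '[{"jaw":-1,"dx":-0.05,"dy":0,"dz":-0.3,"ax":0,"ay":0,"az":0},{"jaw":-1,"dx":0,"dy":0,"dz":-0.3,"ax":0,"ay":0,"az":0},{"jaw":-1,"dx":0,"dy":0,"dz":-0.1,"ax":0,"ay":0,"az":0}]' 60
python3 -m jog '[{"jaw":-1,"dx":0,"dy":0,"dz":-0.2,"ax":0,"ay":0,"az":0},{"jaw":-1,"dx":0,"dy":0,"dz":-0.2,"ax":0,"ay":0,"az":0},{"jaw":-1,"dx":0,"dy":0,"dz":-0.2,"ax":0,"ay":0,"az":0}]' 60
python3 -m jog '[{"jaw":-1,"dx":0,"dy":0,"dz":-0.2,"ax":0,"ay":0,"az":0},{"jaw":-1,"dx":0,"dy":0,"dz":-0.2,"ax":0,"ay":0,"az":0},{"jaw":-1,"dx":0,"dy":0,"dz":-0.2,"ax":0,"ay":0,"az":0}]' 60
```

```text
clock: 22.3
position: [0.561, -0.0194, 0.131]
ee_rot: [[0.111, 0.994, 0.002], [0.994, -0.111, -0.0], [-0.0, 0.002, -1.0]]
contact_force: [0.5, -1.1, -2.8]
gripper_width: 0.0218
gripper_force: 60.0
clock: 22.68
position: [0.5602, -0.0192, 0.1446]
ee_rot: [[0.111, 0.994, -0.001], [0.994, -0.111, 0.0], [0.0, -0.001, -1.0]]
contact_force: [0.9, -0.9, -7.3]
gripper_width: 0.022
gripper_force: 60.0
clock: 23.05
position: [0.5606, -0.0193, 0.1601]
ee_rot: [[0.111, 0.994, -0.0], [0.994, -0.111, 0.0], [0.0, -0.0, -1.0]]
contact_force: [0.4, -0.3, -7.2]
gripper_width: 0.0216
gripper_force: 60.0
```

```bash
python3 -m jog '[{"jaw":-1,"dx":0,"dy":0,"dz":-0.16,"ax":0,"ay":0,"az":0},{"jaw":-1,"dx":0,"dy":0,"dz":-0.08,"ax":0,"ay":0,"az":0}]' 60
python3 -m jog '[{"jaw":-1,"dx":0,"dy":0,"dz":-0.08,"ax":0,"ay":0,"az":0}]' 60
python3 -m jog '[{"jaw":-1,"dx":0,"dy":0,"dz":-0.06,"ax":0,"ay":0,"az":0},{"jaw":-1,"dx":0,"dy":0,"dz":0,"ax":0,"ay":0,"az":0}]' 60
python3 - <<'E'
from h import *
c=cam("scene"); cv2.imwrite("pics/scene3.png",cv2.convertScaleAbs(cv2.resize(c["image"][120:300,130:330,::-1],None,fx=3.3,fy=3.3,interpolation=cv2.INTER_CUBIC),alpha=1.3))
E
```

```text
clock: 23.3
position: [0.5609, -0.0193, 0.1664]
ee_rot: [[0.111, 0.994, 0.001], [0.994, -0.111, -0.0], [0.0, 0.001, -1.0]]
contact_force: [0.0, -0.6, -6.4]
gripper_width: 0.0219
gripper_force: 60.0
clock: 23.42
position: [0.5608, -0.0193, 0.168]
ee_rot: [[0.111, 0.994, 0.0], [0.994, -0.111, -0.0], [0.0, 0.0, -1.0]]
contact_force: [0.1, 0.1, -6.7]
gripper_width: 0.0218
gripper_force: 60.0
clock: 23.68
position: [0.5608, -0.0193, 0.1695]
ee_rot: [[0.111, 0.994, 0.0], [0.994, -0.111, -0.0], [0.0, 0.0, -1.0]]
contact_force: [-1.1, -0.3, -3.9]
gripper_width: 0.0215
gripper_force: 60.0
```

View pics/scene3.png

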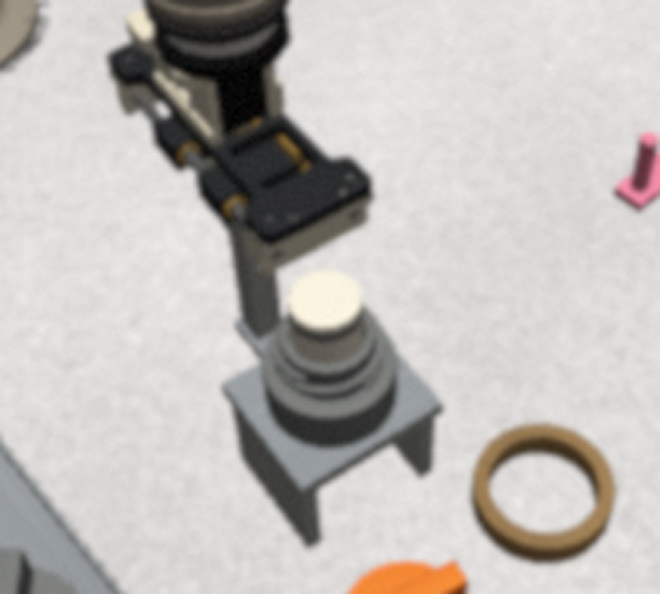

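The cartridge stands proud, top at (326,300), and the push force dropped from 6.7 to 3.9 N, so it appears to have clicked. I'll lower the tool a little and check that it stays.

```bash
cat >> h.py <<'E'
def white():
    c=cam("scene"); i=c["image"].astype(int); m=(i.min(2)>150)&(i[:,:,0]-i[:,:,2]>12); m=m.astype(np.uint8)
    m[:195]=0; m[265:]=0; m[:,:205]=0; m[:,250:]=0
    n,l,st,ce=cv2.connectedComponentsWithStats(m); k=1+np.argmax(st[1:,4]) if n>1 else 0
    return st[k].tolist(),ce[k].round(1).tolist(),c
E
python3 -c "
from h import *
a,b,c=white();print(a,b,[proj(c,np.array([.650,-.029,z])) for z in(.156,.193,.195)])"
python3 -m jog '[{"jaw":-1,"dx":0,"dy":0,"dz":0.2,"ax":0,"ay":0,"az":0},{"jaw":-1,"dx":0,"dy":0,"dz":0.4,"ax":0,"ay":0,"az":0},{"jaw":-1,"dx":0,"dy":0,"dz":0,"ax":0,"ay":0,"az":0}]' 60
python3 -c "
from h import *
a,b,c=white();print(a,b)"
```

```text
[217, 202, 23, 17, 295] [227.9, 209.9] [array([229.1, 220.9]), array([228.3, 209.8]), array([228.2, 209.1])]
clock: 24.15
position: [0.56, -0.0192, 0.1531]
ee_rot: [[0.111, 0.994, -0.002], [0.994, -0.111, 0.0], [0.0, -0.002, -1.0]]
contact_force: [0.3, -0.6, -2.1]
gripper_width: 0.0219
gripper_force: 60.0
[217, 202, 23, 17, 295] [228.1, 210.0]
```

```bash
python3 -m jog '[{"jaw":-1,"dx":0,"dy":0,"dz":0.5,"ax":0,"ay":0,"az":0},{"jaw":-1,"dx":0,"dy":0,"dz":0.6,"ax":0,"ay":0,"az":0},{"jaw":-1,"dx":0,"dy":0,"dz":0.4,"ax":0,"ay":0,"az":0},{"jaw":-1,"dx":0,"dy":0,"dz":0.12,"ax":0,"ay":0,"az":0},{"jaw":-1,"dx":0,"dy":0,"dz":0,"ax":0,"ay":0,"az":0}]' 60
python3 -m jog '[{"jaw":-1,"dx":0,"dy":-0.4,"dz":0,"ax":0,"ay":0,"az":0},{"jaw":-1,"dx":0,"dy":-0.8,"dz":0,"ax":0,"ay":0,"az":0},{"jaw":-1,"dx":0,"dy":-0.9,"dz":0,"ax":0,"ay":0,"az":0},{"jaw":-1,"dx":0,"dy":-0.9,"dz":0,"ax":0,"ay":0,"az":0},{"jaw":-1,"dx":0.2,"dy":-0.9,"dz":0,"ax":0,"ay":0,"az":0}]' 60
python3 -m jog '[{"jaw":-1,"dx":0.8,"dy":-0.2,"dz":0,"ax":0,"ay":0,"az":0},{"jaw":-1,"dx":1,"dy":0,"dz":0,"ax":0,"ay":0,"az":0},{"jaw":-1,"dx":1,"dy":0,"dz":0,"ax":0,"ay":0,"az":0},{"jaw":-1,"dx":1,"dy":0,"dz":0,"ax":0,"ay":0,"az":0},{"jaw":-1,"dx":1,"dy":0,"dz":0,"ax":0,"ay":0,"az":0}]' 60 >/dev/null
python3 -m jog '[{"jaw":-1,"dx":1,"dy":0,"dz":0,"ax":0,"ay":0,"az":0},{"jaw":-1,"dx":0.6,"dy":0,"dz":0,"ax":0,"ay":0,"az":0},{"jaw":-1,"dx":0,"dy":0,"dz":0.08,"ax":0,"ay":0,"az":0},{"jaw":-1,"dx":0,"dy":0,"dz":0.06,"ax":0,"ay":0,"az":0}]' 60
```

```text
clock: 24.82
position: [0.5604, -0.0192, 0.1135]
ee_rot: [[0.111, 0.994, -0.001], [0.994, -0.111, 0.0], [0.0, -0.001, -1.0]]
contact_force: [0.1, 1.2, -3.0]
gripper_width: 0.0222
gripper_force: 60.0
clock: 25.45
position: [0.4627, -0.0034, 0.114]
ee_rot: [[0.112, 0.994, -0.0], [0.994, -0.112, 0.0], [0.0, -0.0, -1.0]]
contact_force: [-0.4, 0.4, -3.3]
gripper_width: 0.0215
gripper_force: 60.0
clock: 26.58
position: [0.4768, 0.1554, 0.1101]
ee_rot: [[0.111, 0.994, -0.001], [0.994, -0.111, -0.0], [-0.0, -0.0, -1.0]]
contact_force: [0.2, 0.5, -2.8]
gripper_width: 0.0216
gripper_force: 60.0
```

```bash
python3 -m jog '[{"jaw":-1,"dx":0,"dy":0,"dz":0.06,"ax":0,"ay":0,"az":0},{"jaw":-1,"dx":0,"dy":0,"dz":0.05,"ax":0,"ay":0,"az":0},{"jaw":-1,"dx":0,"dy":0,"dz":0,"ax":0,"ay":0,"az":0}]' 60
```

```text
clock: 26.95
position: [0.4772, 0.1558, 0.1075]
ee_rot: [[0.112, 0.994, -0.0], [0.994, -0.112, 0.0], [0.0, -0.0, -1.0]]
contact_force: [-1.0, -0.3, -3.2]
gripper_width: 0.0217
gripper_force: 60.0
```

```bash
python3 -m jog '[{"jaw":-1,"dx":0,"dy":0,"dz":0.03,"ax":0,"ay":0,"az":0},{"jaw":-1,"dx":0,"dy":0,"dz":0,"ax":0,"ay":0,"az":0}]' 60
python3 -m jog '[{"jaw":-1,"dx":0,"dy":0,"dz":0.03,"ax":0,"ay":0,"az":0},{"jaw":-1,"dx":0,"dy":0,"dz":0,"ax":0,"ay":0,"az":0}]' 60
```

```text
clock: 27.2
position: [0.4773, 0.1559, 0.1074]
ee_rot: [[0.111, 0.994, 0.001], [0.994, -0.111, -0.0], [-0.0, 0.001, -1.0]]
contact_force: [-2.3, -1.4, 4.7]
gripper_width: 0.0215
gripper_force: 60.0
clock: 27.45
position: [0.4773, 0.156, 0.1074]
ee_rot: [[0.111, 0.994, 0.001], [0.994, -0.111, -0.0], [0.0, 0.001, -1.0]]
contact_force: [-5.2, -1.5, 12.5]
gripper_width: 0.0212
gripper_force: 60.0
```

```bash
python3 -m jog '[{"jaw":0.6,"dx":0,"dy":0,"dz":-0.05,"ax":0,"ay":0,"az":0},{"jaw":0.6,"dx":0,"dy":0,"dz":0,"ax":0,"ay":0,"az":0},{"jaw":0.6,"dx":0,"dy":0,"dz":0,"ax":0,"ay":0,"az":0},{"jaw":0.6,"dx":0,"dy":0,"dz":-0.4,"ax":0,"ay":0,"az":0},{"jaw":1,"dx":0,"dy":0,"dz":-1,"ax":0,"ay":0,"az":0}]'
python3 -m jog '[{"jaw":1,"dx":0,"dy":0,"dz":-1,"ax":0,"ay":0,"az":0},{"jaw":1,"dx":-0.1,"dy":0.1,"dz":-1,"ax":0,"ay":0,"az":0},{"jaw":1,"dx":-0.8,"dy":0.9,"dz":-1,"ax":0,"ay":0,"az":0},{"jaw":1,"dx":-0.8,"dy":0.95,"dz":-0.8,"ax":0,"ay":0,"az":0},{"jaw":1,"dx":-0.8,"dy":0.95,"dz":0,"ax":0,"ay":0,"az":0}]'
python3 -m jog '[{"jaw":1,"dx":-0.8,"dy":0.95,"dz":0,"ax":0,"ay":0,"az":0},{"jaw":1,"dx":-0.8,"dy":0.95,"dz":0,"ax":0,"ay":0,"az":0},{"jaw":1,"dx":-0.8,"dy":0.95,"dz":0,"ax":0,"ay":0,"az":0},{"jaw":1,"dx":-0.8,"dy":0.95,"dz":0,"ax":0,"ay":0,"az":0},{"jaw":1,"dx":-0.8,"dy":0.9,"dz":0,"ax":0,"ay":0,"az":0}]'
python3 - <<'E'
from h import *
c=cam("scene"); cv2.imwrite("pics/scene4.png",c["image"][:,:,::-1])
E
```

```text
clock: 28.08
position: [0.4765, 0.1559, 0.1423]
ee_rot: [[0.111, 0.994, -0.002], [0.994, -0.111, -0.0], [-0.001, -0.002, -1.0]]
contact_force: [-0.4, 0.7, 0.1]
gripper_width: 0.0672
gripper_force: 0.0
clock: 28.7
position: [0.5438, 0.0853, 0.24]
ee_rot: [[0.111, 0.994, 0.005], [0.994, -0.111, 0.0], [0.001, 0.005, -1.0]]
contact_force: [0.2, -0.6, -0.8]
gripper_width: 0.0917
gripper_force: 0.0
clock: 29.32
position: [0.6485, -0.0273, 0.2379]
ee_rot: [[0.111, 0.994, 0.0], [0.994, -0.111, 0.0], [0.0, 0.0, -1.0]]
contact_force: [-0.4, -0.4, 0.5]
gripper_width: 0.0917
gripper_force: 0.0
```

View pics/scene4.png

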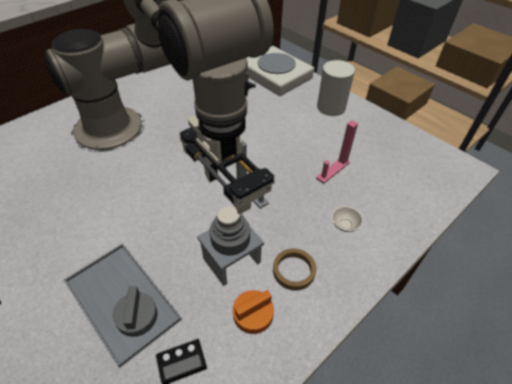

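The cap sits in the tray at (134,311), the cartridge is raised at (229,215), and the tool stands behind the gripper with its foot end at (262,203). Next I grip the cartridge.

```bash
python3 -m jog '[{"jaw":1,"dx":-0.05,"dy":0.03,"dz":0.5,"ax":0,"ay":0,"az":0},{"jaw":1,"dx":0,"dy":0,"dz":1,"ax":0,"ay":0,"az":0},{"jaw":1,"dx":0,"dy":0,"dz":0.9,"ax":0,"ay":0,"az":0},{"jaw":1,"dx":0,"dy":0,"dz":0.4,"ax":0,"ay":0,"az":0},{"jaw":0.3,"dx":0,"dy":0,"dz":0,"ax":0,"ay":0,"az":0}]' 25
```

```text
clock: 30.0
position: [0.6479, -0.0273, 0.1668]
ee_rot: [[0.111, 0.994, -0.001], [0.994, -0.111, 0.0], [0.0, -0.001, -1.0]]
contact_force: [0.8, 0.3, 0.1]
gripper_width: 0.0859
gripper_force: 0.0
```

```bash
python3 -m jog '[{"jaw":0.15,"dx":-0.06,"dy":0.1,"dz":0,"ax":0,"ay":0,"az":0},{"jaw":0.1,"dx":0,"dy":0,"dz":0,"ax":0,"ay":0,"az":0},{"jaw":-1,"dx":0,"dy":0,"dz":0,"ax":0,"ay":0,"az":0},{"jaw":-1,"dx":0,"dy":0,"dz":0,"ax":0,"ay":0,"az":0},{"jaw":-1,"dx":0,"dy":0,"dz":0,"ax":0,"ay":0,"az":0}]' 30
python3 -m jog '[{"jaw":-1,"dx":0,"dy":0,"dz":0,"ax":0,"ay":0,"az":0}]' 30
```

```text
clock: 30.62
position: [0.6507, -0.0296, 0.1674]
ee_rot: [[0.111, 0.994, -0.0], [0.994, -0.111, 0.0], [0.0, -0.0, -1.0]]
contact_force: [-0.6, 0.0, -0.1]
gripper_width: 0.0451
gripper_force: 30.0
clock: 30.75
position: [0.6507, -0.0297, 0.1674]
ee_rot: [[0.111, 0.994, -0.0], [0.994, -0.111, 0.0], [0.0, -0.0, -1.0]]
contact_force: [-0.7, -0.3, 0.9]
gripper_width: 0.045
gripper_force: 30.0
```

```bash
python3 -m jog '[{"jaw":-1,"dx":0,"dy":0,"dz":-0.2,"ax":0,"ay":0,"az":0},{"jaw":-1,"dx":0,"dy":0,"dz":-0.3,"ax":0,"ay":0,"az":0},{"jaw":-1,"dx":0,"dy":0,"dz":-0.4,"ax":0,"ay":0,"az":0}]' 30
python3 -m jog '[{"jaw":-1,"dx":0,"dy":0,"dz":-0.6,"ax":0,"ay":0,"az":0},{"jaw":-1,"dx":0,"dy":0,"dz":-0.8,"ax":0,"ay":0,"az":0},{"jaw":-1,"dx":0,"dy":0,"dz":-0.5,"ax":0,"ay":0,"az":0}]' 30
python3 -c "
from h import *
a,b,c=white();print(a,b,proj(c,np.array([.6507,-.0297,.263])))
cv2.imwrite('pics/scene5.png',cv2.convertScaleAbs(cv2.resize(c['image'][120:300,130:330,::-1],None,fx=3.3,fy=3.3,interpolation=cv2.INTER_CUBIC),alpha=1.3))"
```

```text
clock: 31.12
position: [0.6504, -0.0296, 0.1899]
ee_rot: [[0.111, 0.994, -0.002], [0.994, -0.111, 0.0], [0.0, -0.002, -1.0]]
contact_force: [0.3, 0.1, -4.4]
gripper_width: 0.0451
gripper_force: 30.0
clock: 31.5
position: [0.6516, -0.0297, 0.2401]
ee_rot: [[0.111, 0.994, 0.004], [0.994, -0.111, -0.001], [-0.0, 0.004, -1.0]]
contact_force: [0.5, -0.0, -1.0]
gripper_width: 0.0451
gripper_force: 30.0
[216, 195, 13, 6, 44] [222.9, 197.2] [226.5 186.7]
```

View pics/scene5.png

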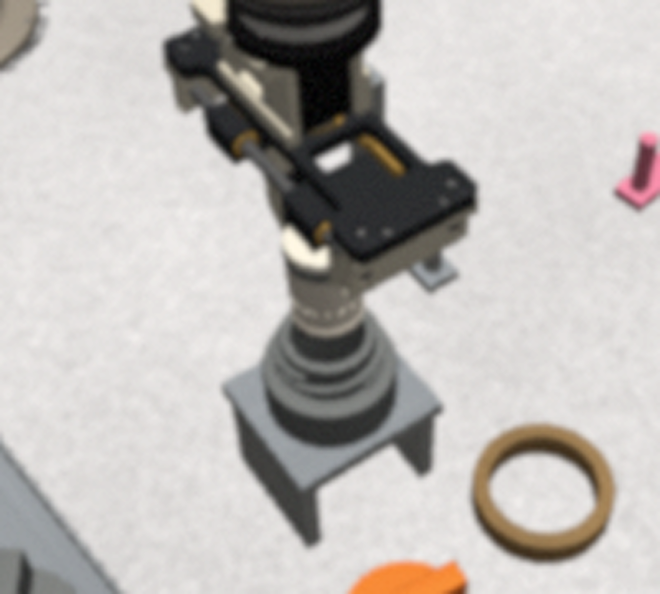

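The cartridge is fully out and upright in the fingers, with its foot above the rim at (325,330). Carrying it to the near half of the tray.

```bash
python3 -m jog '[{"jaw":-1,"dx":-0.5,"dy":-0.25,"dz":0,"ax":0,"ay":0,"az":0},{"jaw":-1,"dx":-0.97,"dy":-0.48,"dz":0,"ax":0,"ay":0,"az":0},{"jaw":-1,"dx":-0.97,"dy":-0.48,"dz":0,"ax":0,"ay":0,"az":0},{"jaw":-1,"dx":-0.97,"dy":-0.48,"dz":0,"ax":0,"ay":0,"az":0},{"jaw":-1,"dx":-0.97,"dy":-0.48,"dz":0,"ax":0,"ay":0,"az":0}]' 30 >/dev/null
python3 -m jog '[{"jaw":-1,"dx":-0.97,"dy":-0.48,"dz":0.5,"ax":0,"ay":0,"az":0},{"jaw":-1,"dx":-0.97,"dy":-0.48,"dz":0.8,"ax":0,"ay":0,"az":0},{"jaw":-1,"dx":-0.97,"dy":-0.48,"dz":0.8,"ax":0,"ay":0,"az":0},{"jaw":-1,"dx":-0.97,"dy":-0.48,"dz":0.8,"ax":0,"ay":0,"az":0},{"jaw":-1,"dx":-0.97,"dy":-0.48,"dz":0.8,"ax":0,"ay":0,"az":0}]' 30
python3 -m jog '[{"jaw":-1,"dx":-0.97,"dy":-0.48,"dz":0.8,"ax":0,"ay":0,"az":0},{"jaw":-1,"dx":-0.1,"dy":-0.1,"dz":0.8,"ax":0,"ay":0,"az":0},{"jaw":-1,"dx":0,"dy":0,"dz":0.8,"ax":0,"ay":0,"az":0},{"jaw":-1,"dx":0,"dy":0,"dz":0.6,"ax":0,"ay":0,"az":0},{"jaw":-1,"dx":0,"dy":0,"dz":0.3,"ax":0,"ay":0,"az":0}]' 30
```

```text
clock: 32.8
position: [0.5099, -0.2472, 0.1435]
ee_rot: [[0.112, 0.994, -0.001], [0.994, -0.112, 0.001], [0.0, -0.001, -1.0]]
contact_force: [-0.3, -0.8, -1.0]
gripper_width: 0.0451
gripper_force: 30.0
clock: 33.42
position: [0.4935, -0.2711, 0.0612]
ee_rot: [[0.111, 0.994, -0.001], [0.994, -0.111, 0.001], [0.001, -0.001, -1.0]]
contact_force: [-0.2, 0.6, -0.8]
gripper_width: 0.0448
gripper_force: 30.0
```

Lower to about 0.045, then creep down until it touches the tray floor.

```bash
python3 -m jog '[{"jaw":-1,"dx":0,"dy":0,"dz":0.4,"ax":0,"ay":0,"az":0},{"jaw":-1,"dx":0,"dy":0,"dz":0.15,"ax":0,"ay":0,"az":0},{"jaw":-1,"dx":0,"dy":0,"dz":0,"ax":0,"ay":0,"az":0}]' 30
python3 -m jog '[{"jaw":-1,"dx":0,"dy":0,"dz":0.06,"ax":0,"ay":0,"az":0},{"jaw":-1,"dx":0,"dy":0,"dz":0,"ax":0,"ay":0,"az":0}]' 30
python3 -m jog '[{"jaw":-1,"dx":0,"dy":0,"dz":0.04,"ax":0,"ay":0,"az":0},{"jaw":-1,"dx":0,"dy":0,"dz":0,"ax":0,"ay":0,"az":0}]' 30
```

```text
clock: 33.8
position: [0.4955, -0.2727, 0.0539]
ee_rot: [[0.11, 0.994, 0.005], [0.994, -0.11, -0.005], [-0.004, 0.005, -1.0]]
contact_force: [-10.1, 3.3, 34.9]
gripper_width: 0.0451
gripper_force: 30.1
clock: 34.05
position: [0.4956, -0.2729, 0.0534]
ee_rot: [[0.11, 0.994, 0.005], [0.994, -0.11, -0.005], [-0.005, 0.006, -1.0]]
contact_force: [-12.3, 4.1, 43.2]
gripper_width: 0.0452
gripper_force: 30.1
clock: 34.3
position: [0.4956, -0.2731, 0.0529]
ee_rot: [[0.11, 0.994, 0.005], [0.994, -0.11, -0.006], [-0.005, 0.006, -1.0]]
contact_force: [-13.3, 5.2, 46.3]
gripper_width: 0.0457
gripper_force: 30.1
```

It touched earlier than expected, so the cartridge slipped in the grip during the draw. Relieving the press now.

```bash
python3 -m jog '[{"jaw":-1,"dx":0,"dy":0,"dz":-0.25,"ax":0,"ay":0,"az":0},{"jaw":-1,"dx":0,"dy":0,"dz":0,"ax":0,"ay":0,"az":0}]' 30
python3 -m jog '[{"jaw":-1,"dx":0,"dy":0,"dz":-0.1,"ax":0,"ay":0,"az":0},{"jaw":-1,"dx":0,"dy":0,"dz":0,"ax":0,"ay":0,"az":0}]' 30
python3 -c "
from h import *
c=cam('scene');cv2.imwrite('pics/scene6.png',cv2.convertScaleAbs(cv2.resize(c['image'][200:350,30:220,::-1],None,fx=4,fy=4,interpolation=cv2.INTER_CUBIC),alpha=1.3))"
```

```text
clock: 34.55
position: [0.4948, -0.2715, 0.0531]
ee_rot: [[0.111, 0.994, 0.002], [0.994, -0.111, -0.001], [-0.001, 0.002, -1.0]]
contact_force: [-1.7, 3.1, 15.1]
gripper_width: 0.0451
gripper_force: 30.0
clock: 34.8
position: [0.494, -0.2711, 0.0542]
ee_rot: [[0.111, 0.994, -0.001], [0.994, -0.111, 0.001], [0.001, -0.001, -1.0]]
contact_force: [-0.8, 0.1, -0.8]
gripper_width: 0.0452
gripper_force: 30.0
```

View pics/scene6.png

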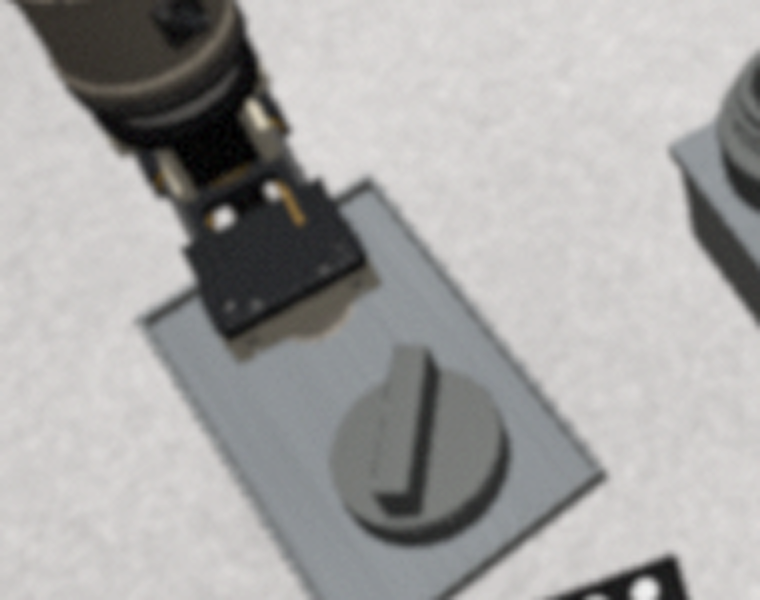

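The cap sits flat at (420,450) and the gripper is over the near half of the tray, hiding the cartridge. The load is just off the floor, so I touch down lightly, release and rise.

```bash
python3 -m jog '[{"jaw":-1,"dx":0,"dy":0,"dz":0.03,"ax":0,"ay":0,"az":0},{"jaw":-1,"dx":0,"dy":0,"dz":0.01,"ax":0,"ay":0,"az":0}]' 15
python3 -m jog '[{"jaw":0.3,"dx":0,"dy":0,"dz":0,"ax":0,"ay":0,"az":0},{"jaw":0.3,"dx":0,"dy":0,"dz":0,"ax":0,"ay":0,"az":0},{"jaw":0.3,"dx":0,"dy":0,"dz":0,"ax":0,"ay":0,"az":0},{"jaw":0.3,"dx":0,"dy":0,"dz":-0.3,"ax":0,"ay":0,"az":0},{"jaw":0.3,"dx":0,"dy":0,"dz":-0.8,"ax":0,"ay":0,"az":0}]' 15
python3 -m jog '[{"jaw":0.3,"dx":0,"dy":0,"dz":-1,"ax":0,"ay":0,"az":0},{"jaw":0.3,"dx":0,"dy":0,"dz":-1,"ax":0,"ay":0,"az":0},{"jaw":0.3,"dx":0,"dy":0,"dz":-1,"ax":0,"ay":0,"az":0},{"jaw":0.3,"dx":0,"dy":-0.5,"dz":-1,"ax":0,"ay":0,"az":0},{"jaw":0.3,"dx":0.2,"dy":-1,"dz":-1,"ax":0,"ay":0,"az":0}]'
python3 -m jog '[{"jaw":0.3,"dx":1,"dy":-0.3,"dz":0,"ax":0,"ay":0,"az":0},{"jaw":0.3,"dx":1,"dy":-0.3,"dz":0,"ax":0,"ay":0,"az":0},{"jaw":0.3,"dx":1,"dy":-0.3,"dz":0,"ax":0,"ay":0,"az":0},{"jaw":0.3,"dx":1,"dy":-0.3,"dz":0,"ax":0,"ay":0,"az":0},{"jaw":0.3,"dx":1,"dy":0,"dz":0,"ax":0,"ay":0,"az":0}]'
python3 -m jog '[{"jaw":0.3,"dx":0.5,"dy":0,"dz":0,"ax":0,"ay":0,"az":0},{"jaw":0.3,"dx":0,"dy":0,"dz":0,"ax":0,"ay":0,"az":0}]'
python3 -c "
from h import *
c=cam('scene');t=cam('top')
cv2.imwrite('pics/end.png',cv2.resize(np.vstack([c['image'],t['image']])[:,:,::-1],(400,600)))"
```

```text
clock: 35.1
position: [0.4941, -0.2711, 0.0534]
ee_rot: [[0.111, 0.994, -0.0], [0.994, -0.111, 0.0], [0.0, -0.001, -1.0]]
contact_force: [0.1, -0.1, -1.4]
gripper_width: 0.0459
gripper_force: 15.0
clock: 35.72
position: [0.4938, -0.2709, 0.0812]
ee_rot: [[0.111, 0.994, -0.001], [0.994, -0.111, 0.001], [0.001, -0.002, -1.0]]
contact_force: [0.4, -0.0, -0.0]
gripper_width: 0.0598
gripper_force: 0.0
clock: 36.35
position: [0.4575, -0.2622, 0.2076]
ee_rot: [[0.111, 0.994, 0.001], [0.994, -0.111, -0.001], [-0.001, 0.001, -1.0]]
contact_force: [1.0, -0.5, -0.3]
gripper_width: 0.0598
gripper_force: 0.0
clock: 36.98
position: [0.4412, -0.1337, 0.207]
ee_rot: [[0.111, 0.994, 0.001], [0.994, -0.111, -0.0], [-0.0, 0.001, -1.0]]
contact_force: [1.3, 0.1, -0.8]
gripper_width: 0.0594
gripper_force: 0.0
clock: 37.22
position: [0.4432, -0.1218, 0.2067]
ee_rot: [[0.11, 0.994, 0.001], [0.994, -0.11, -0.0], [-0.0, 0.001, -1.0]]
contact_force: [0.1, -0.3, 0.5]
gripper_width: 0.0597
gripper_force: 0.0
```

View pics/end.png

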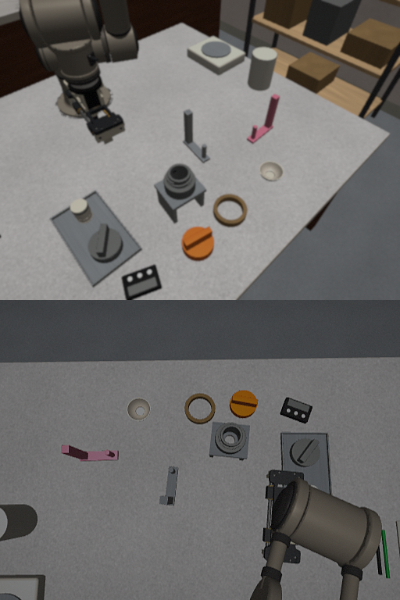

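The final views show the cartridge standing upright in the tray at (82,208) beside the cap at (105,242). The tool stands clear of the housing at (190,130), and the other things are where they were.

```bash
python3 -c "
from station import robot
print(robot.job_done())"
```

```text
the job is handed in; nothing more can be done
None
```

The job is handed in at about 37 s: the cap and the upright cartridge are on the tray, the push-up tool stands clear of the housing, and the other things look unmoved; the one blemish is that the held cartridge slipped about 11 mm in the grip, so it was pressed onto the tray floor at up to about 46–48 N at the wrist before I eased off.

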